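Show how to balance the centrifuge rotor

ROBOT

A 6-joint arm with a two-finger parallel gripper is mounted at the origin on the work surface. World frame = base frame: x ahead of the robot, y to its left, z up, the work surface at z = 0. Lengths are in mm, angles in rad, forces in N, time in s.
With the tool pointing down it reaches from about 350 to 925 mm from the base axis. Payload 6.4 kg.
Tool frame: the origin (TCP) lies midway between the tips of the shut fingers; the grasp point (between the pads) lies 19 mm behind it (manip.grip_depth is the distance from the TCP to the grasp point, in mm); z points along the fingers, x is the direction in which the jaws open and shut, and the axes are right-handed (so a half turn about z gives the same grasp; the last joint's range is limited). The gripper opens to 94 mm and grips with 3 to 60 N. Pads are 16 mm wide; open, the fingers measure 119 mm over their backs; the gripper's body (75 mm by 177 mm) begins 78 mm behind the grasp point.
Start: joints at [0.99, 0.245, 1.558, -0, 1.339, -0.174], TCP at [257.185, 596.967, 205.455] pointing down, gripper open.
Joint ranges: [-3.13, 3.13], [-1.02, 2.26], [0.13, 2.54], [-0.95, 4.09], [0.21, 2.88], [-2.74, 2.74]. Speed limits (rad/s): [2.57, 2.57, 3.14, 3.14, 3.14, 3.14].

INTERFACE

Orientations are given as a 3x3 rotation matrix whose columns are the frame's x, y, z axes.
In Python, from rig import manip gives the robot as it stands. The module is installed in compiled form; this text tells all that it offers.
- The arm moves only by the tool send_rows, never from a script. Its argument "moves" is a list of rows, each a list of 6 numbers: the shift along the tool's x, y, z in cm, then the turn, a rotation vector about the tool's x, y, z in rad. In form: [[tx, ty, tz, rx, ry, rz], ...]. A call has 1 to 5 rows; each row is the pose to reach, as a shift and turn from the pose measured when the call began, along the tool's axes at that moment; what a row does not reach only later rows make up. A row lasts 1/12 s, in which the tool goes at most 41.7 mm and 7.16 degrees, less where a joint would pass 70% of its speed; a pose out of reach is approached as far as the arm can. A call with a gripper value outside its range is refused whole. "hand" is the opening in per cent of the stroke, from 0 (shut) to 100 (fully open), set as the call begins (left out, the last holds). The fingers move at their own pace and stop on an object; the grip force is fixed at half the most. Time passes only in rows, so rows that repeat a pose let the fingers close. It gives the time, the measured TCP pose, the force and the opening at its end, in the units of the state.
- manip.get_obs(): the state, without advancing time (a new reading comes with each control period).
- manip.read_camera(name): name is "side" or "top" or "wrist"; returns the picture (384x512x3 uint8, red, green, blue); there is no depth.
- manip.camera_model(name): a dict with "mtx" (3x3 intrinsics, pixels), "xyz" and "attitude" of the camera in the world. Camera axes: x right, y down, z forward; pixel columns grow to the right and rows downward; lengths in mm; the calibration is good to about 2 mm. A picture is of the moment at which its call begins: read the wrist's pose just before it. camera_model takes no time and is no camera call; for the wrist camera it gives the pose at the moment of the call.
- manip.close_job(): hands the job in, once; it reports no verdict.
The state is a dict: "clock": time; "joints": joint angles; "joint_vel": joint speeds; "effort": joint torques, N m; "eef_pos": TCP position; "orientation": TCP orientation; "contact_force": force on the tool from outside, world axes, zero at the start; "moment": the same for the moment, N m; "width": finger opening in mm.
Only numpy, scipy, OpenCV 4.12 (cv2) and the standard library are available. Lean on these libraries where they do the work, as an engineer would, in place of code of your own. Each camera call takes 0.05 s, during which the arm holds its last target.

TASK

Show a trainee how to balance the open centrifuge, whose rotor holds a single tube with a wide flat cap: with the fingers shut, first point down at the tube in the rack that has the same wide flat cap, then at the empty rotor place directly opposite the loaded tube. Each time hold the fingertips still about 2 cm above the middle of it for two seconds; come down to it from above and do not lower the fingertips over any other tube or rotor place. Touch and move nothing, and finish with the hand drawn back at least 15 cm from both.

Things in the scene. Friction and masses are not known exactly. Their poses are not given: they have to be found in the camera images.
- centrifuge: White bench centrifuge, fixed to the bench, 310 mm from front to rear, 270 mm wide, deck 165 mm high. The origin is on its underside, on the rotor's axis; x points to its rear, where the lid is hinged (the front, with the grey panel, is 165 mm towards -x and turned roughly to the robot's left; the rear is 145 mm towards +x). A round opening 194 mm across, centred on the rotor's axis, shows the rotor.
- lid_edge (a point): Middle of the grey catch on the free edge of the lid. The lid (white, 235 x 250 x 22 mm) stands open, leaning back 19 to 33 degrees past upright from its hinge, which runs across the rear of the deck 128 mm behind the rotor's axis, 173 mm above the bench. It swings stiffly.
- rotor_axis (a point): Point on the rotor's vertical axis, level with the mouths of its places, 158 mm above the bench. The rotor has six equal places in a ring, one loaded and five empty, and turns easily if touched; its angle at the start is anything. A dark nut stands in the middle, its top 151 mm above the bench.
- loaded_cap (a point): Middle of the top of the cap of the tube in the rotor. The cap is white, flat, 25 mm wide and 12 mm high. The tube leans with its sleeve, its top towards the rotor's axis; this point is about 198 mm above the bench and 39 mm from the axis. The tube can slide out of its sleeve.
- place_a (a point): Mouth centre of an empty rotor place: a blue sleeve, bore 19 mm, outside 25 mm, leaning 0.4 rad with its top towards the rotor's axis. The point is in the middle of the open mouth, about 158 mm above the bench and 56 mm from the rotor's axis. Counting anticlockwise seen from above from the loaded place, this is number 1 (the places are 60 degrees apart). Its z axis is vertical.
- place_b (a point): Mouth centre of an empty rotor place: a blue sleeve, bore 19 mm, outside 25 mm, leaning 0.4 rad with its top towards the rotor's axis. The point is in the middle of the open mouth, about 158 mm above the bench and 56 mm from the rotor's axis. Counting anticlockwise seen from above from the loaded place, this is number 2 (the places are 60 degrees apart). Its z axis is vertical.
- place_c (a point): Mouth centre of an empty rotor place: a blue sleeve, bore 19 mm, outside 25 mm, leaning 0.4 rad with its top towards the rotor's axis. The point is in the middle of the open mouth, about 158 mm above the bench and 56 mm from the rotor's axis. Counting anticlockwise seen from above from the loaded place, this is number 3 (the places are 60 degrees apart). Its z axis is vertical.
- place_d (a point): Mouth centre of an empty rotor place: a blue sleeve, bore 19 mm, outside 25 mm, leaning 0.4 rad with its top towards the rotor's axis. The point is in the middle of the open mouth, about 158 mm above the bench and 56 mm from the rotor's axis. Counting anticlockwise seen from above from the loaded place, this is number 4 (the places are 60 degrees apart). Its z axis is vertical.
- place_e (a point): Mouth centre of an empty rotor place: a blue sleeve, bore 19 mm, outside 25 mm, leaning 0.4 rad with its top towards the rotor's axis. The point is in the middle of the open mouth, about 158 mm above the bench and 56 mm from the rotor's axis. Counting anticlockwise seen from above from the loaded place, this is number 5 (the places are 60 degrees apart). Its z axis is vertical.
- rack: Grey tube rack, fixed to the bench, 62 x 235 x 60 mm, with a row of four holes 55 mm apart along its y axis. The origin is the middle of its underside. Three loose tubes stand upright in it in any order, one hole is empty.
- tube_flat_top (a point): Middle of the top of the rack tube with the wide flat cap (white, 25 mm wide, 12 mm high), the same as the tube in the rotor: clear tube 17 mm thick, 95 mm tall in all. This point is 101 mm above the bench. z points up.
- tube_plug_top (a point): Middle of the top of the rack tube with a narrow tall plug (white, 12 mm thick, 28 mm high): clear tube 17 mm thick, 103 mm tall in all. This point is 109 mm above the bench. z points up.
- tube_open_top (a point): Middle of the mouth of the rack tube without a cap: clear tube 17 mm thick with a 20 mm collar, 83 mm tall. This point is 89 mm above the bench. z points up.
- pen: Marker pen, 130 mm long, 15 mm thick, lying along its x axis on the bench between rack and centrifuge. Origin: middle of its underside.
- beaker: Glass beaker, 64 mm wide, 85 mm high, standing beyond the rack. Origin: middle of its underside.
- reagent: Amber reagent bottle, 64 mm wide, 150 mm high, standing beyond the rack. Origin: middle of its underside.
- jar: White jar, 48 mm wide, 60 mm high, standing between the robot and the rack. Origin: middle of its underside.
- pipette: White and grey hand pipette, 230 mm long, 26 mm thick, lying along its x axis to the left of the rack. Origin: on its underside, about mid-length.
- tip_box: Clear box of pipette tips, 120 x 85 x 55 mm, fixed to the bench to the left beyond the rack. Origin: middle of its underside.
Things that resemble listed ones, but are neither listed nor needed, are in the scene too. Leave any blue or red look-alike of the part that bears tube_flat_top alone.

How it is judged (in metres and radians):
On the way, in this order (a step that is already met when the one before it is completed fails the run):
1. the fingertips dwell just above the rack tube with the wide flat cap (horizontal distance between the grasp point and tube_flat_top below 0.016 m and z of the grasp point in the frame of tube_flat_top between 0.015 and 0.065 m), for 1.5 s.
2. the fingertips dwell just above the empty rotor place opposite the loaded tube (horizontal distance between the grasp point and place_c below 0.016 m and z of the grasp point in the frame of place_c between 0.015 and 0.065 m), for 1.5 s.
At the end, for the whole second after the job is handed in: Each was pointed at in order for 1.5 s (within 16 mm sideways, fingertips at most 45 mm above). Tubes and rotor are within 6 mm, the lid within 10 mm, bystanders within 15 mm of where they stood; the hand is over 13 cm from both (distance of each of loaded_cap, tube_flat_top, tube_plug_top, tube_open_top from where it was at the start of the episode below 0.006 m and distance of lid_edge from where it was at the start of the episode below 0.01 m and distance between the grasp point and tube_flat_top above 0.13 m and distance between the grasp point and place_c above 0.13 m and distance of each of pen, beaker, reagent, jar, pipette from where it was at the start of the episode below 0.015 m); the robot touches nothing.
It fails at once if the robot touches the centrifuge, its lid or rotor, the rack or a tube (contact force between any of the fingers, the arm and centrifuge above 0.3 N or contact force between any of the fingers, the arm and rack above 0.3 N or contact force between any of the fingers, the arm and tube_flat above 0.3 N or contact force between any of the fingers, the arm and tube_plug above 0.3 N or contact force between any of the fingers, the arm and tube_open above 0.3 N).
It fails at once if the loaded tube is pulled, the rotor turned or the lid swung (distance of loaded_cap from where it was at the start of the episode above 0.006 m or distance of lid_edge from where it was at the start of the episode above 0.015 m).
It fails at once if a rack tube is lifted or moved (distance of any of tube_flat_top, tube_plug_top, tube_open_top from where it was at the start of the episode above 0.008 m).
It fails at once if the fingertips are lowered over another tube or rotor place ((horizontal distance between the grasp point and tube_plug_top below 0.015 m and z of the grasp point in the frame of tube_plug_top below 0.05 m) or (horizontal distance between the grasp point and tube_open_top below 0.015 m and z of the grasp point in the frame of tube_open_top below 0.05 m) or (horizontal distance between the grasp point and loaded_cap below 0.015 m and z of the grasp point in the frame of loaded_cap below 0.05 m) or (horizontal distance between the grasp point and place_a below 0.015 m and z of the grasp point in the frame of place_a below 0.05 m) or (horizontal distance between the grasp point and place_b below 0.015 m and z of the grasp point in the frame of place_b below 0.05 m) or (horizontal distance between the grasp point and place_d below 0.015 m and z of the grasp point in the frame of place_d below 0.05 m) or (horizontal distance between the grasp point and place_e below 0.015 m and z of the grasp point in the frame of place_e below 0.05 m)).
It fails at once if a bystander is touched or moved (distance of any of pen, beaker, reagent, jar, pipette from where it was at the start of the episode above 0.015 m or contact force between any of the fingers, the arm and pen above 0.5 N or contact force between any of the fingers, the arm and beaker above 0.5 N or contact force between any of the fingers, the arm and reagent above 0.5 N or contact force between any of the fingers, the arm and jar above 0.5 N or contact force between any of the fingers, the arm and pipette above 0.5 N or contact force between any of the fingers, the arm and tip_box above 0.5 N).
It also fails if it takes over 48 s, if anything falls off the work surface, if the arm or the gripper's body presses on something with over 40 N, if the wrist force passes 120 N, or if a joint passes its speed limit or range.

## Working session

There is one attempt and no reset: what is moved stays moved. The work goes in short steps, Python scripts to look and compute and a tool call to move; the robot and the scene stay as the last step left them, time stands still between calls to the robot, and variables do not carry over. Pictures are saved under pics/ and viewed, and the job is handed in when it is done.

Besides the shell and the picture viewer there is one more tool, called after "Emit:" in YAML: its name, and indented under it one key for each argument. send_rows: Moves the arm, as the interface text tells. Its arguments: {"type":"object","properties":{"moves":{"type":"array"},"hand":{"type":"number"}},"required":["moves"]}

```bash
mkdir -p pics; python3 - <<'E'
from rig import manip
import cv2
o=manip.get_obs();print(o['clock'],o['eef_pos'],o['orientation'],o['width'],manip.grip_depth)
for n in ("side","top","wrist"):
    m=manip.camera_model(n);print(n,m)
    cv2.imwrite(f"pics/{n}0.png",manip.read_camera(n)[:,:,::-1])
E
```

```text
0.0 [256.87929987 596.4584908  204.39109262] [[ 3.95668365e-01  9.18392972e-01 -9.45854954e-04]
 [ 9.18391669e-01 -3.95669417e-01 -1.56677579e-03]
 [-1.81316175e-03 -2.48741696e-04 -9.99998325e-01]] 94.29058065575872 18.8
side {'mtx': array([[359.50580575,   0.        , 255.35419878],
       [  0.        , 359.50580575, 190.9448634 ],
       [  0.        ,   0.        ,   1.        ]]), 'xyz': array([329.6265873 , 898.08437229, 760.91981432]), 'attitude': array([[-0.96166109, -0.17370019,  0.21221731],
       [-0.27414869,  0.58885757, -0.76032182],
       [ 0.00710227, -0.78935101, -0.61390109]])}
top {'mtx': array([[448.77002328,   0.        , 260.81900168],
       [  0.        , 448.77002328, 201.06845986],
       [  0.        ,   0.        ,   1.        ]]), 'xyz': array([ 457.81108102,  111.8990522 , 1527.98266078]), 'attitude': array([[ 0.00778808, -0.99783985,  0.06523018],
       [-0.99984245, -0.00672998,  0.01642508],
       [-0.0159506 , -0.06534782, -0.99773506]])}
wrist {'mtx': array([[269.26874287,   0.        , 256.82591249],
       [  0.        , 269.26874287, 190.92273612],
       [  0.        ,   0.        ,   1.        ]]), 'xyz': array([195.53402598, 623.3515817 , 383.52123303]), 'attitude': array([[ 0.39527368,  0.89324108,  0.21419407],
       [ 0.91856015, -0.38375506, -0.0947592 ],
       [-0.00244475,  0.23420596, -0.97218393]])}
```

View pics/side0.png

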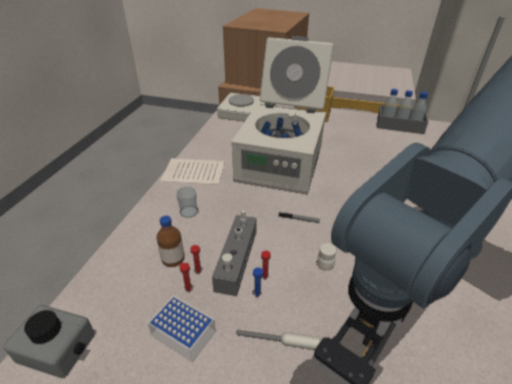

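View pics/top0.png

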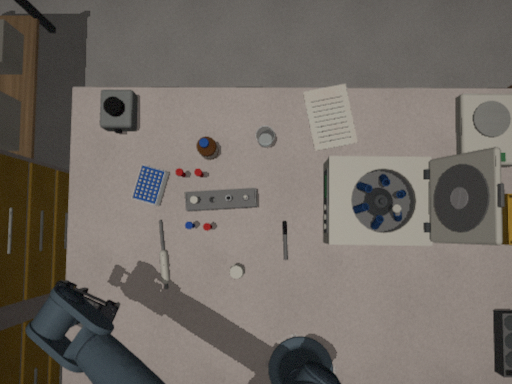

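View pics/wrist0.png

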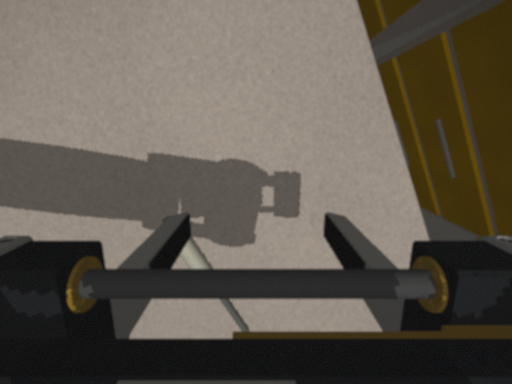

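The top view shows the rack around (222,199), with a white cap at about (194,200), and the rotor around (382,201), with the loaded cap at about (397,209). I'll zoom in on both.

```bash
python3 - <<'E'
import cv2,numpy as np
t=cv2.imread("pics/top0.png");s=cv2.imread("pics/side0.png")
a=cv2.resize(t[180:220,175:270],None,fx=8,fy=8,interpolation=cv2.INTER_CUBIC)
b=cv2.resize(t[160:245,340:425],None,fx=7,fy=7,interpolation=cv2.INTER_CUBIC)
c=cv2.resize(s[200:300,200:280],None,fx=6,fy=6,interpolation=cv2.INTER_CUBIC)
d=cv2.resize(s[100:150,240:330],None,fx=8,fy=8,interpolation=cv2.INTER_CUBIC)
for n,i in zip("abcd",(a,b,c,d)): cv2.imwrite(f"pics/z{n}.png",i)
E
```

```text
(no output)
```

View pics/za.png

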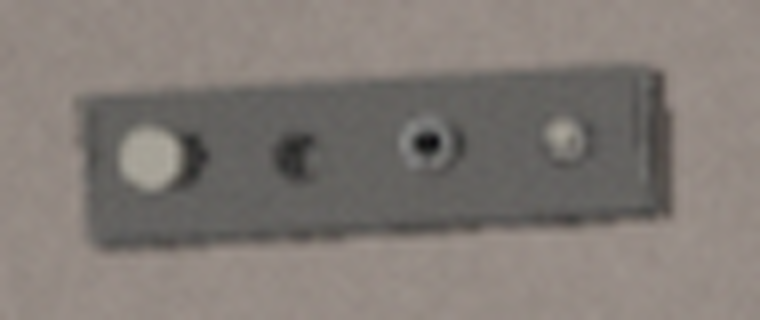

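View pics/zb.png

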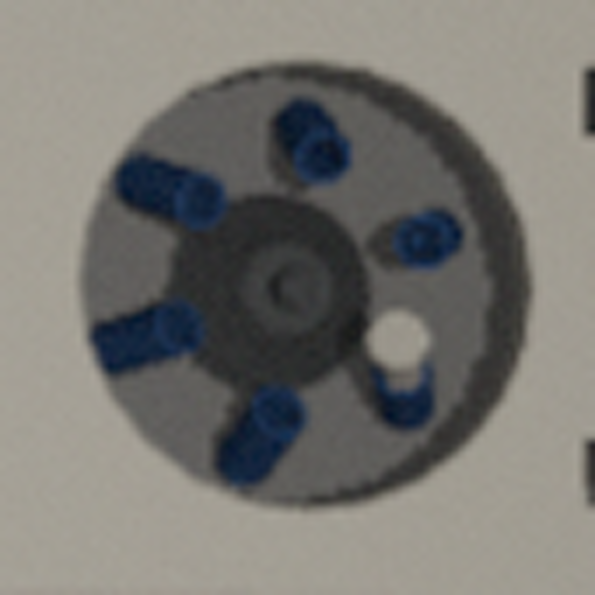

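View pics/zc.png

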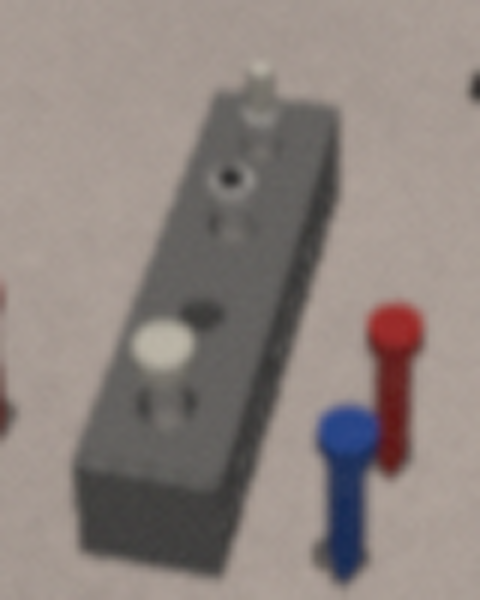

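View pics/zd.png

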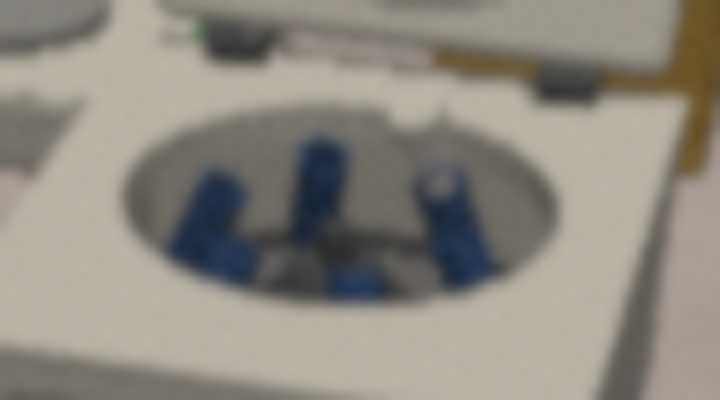

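The flat cap is the leftmost tube in the rack: crop (152,158) in the top view, and also the nearest tube in the side view. In the rotor, the loaded cap is at (399,338), so the opposite mouth is at about (200,200). Next I'll turn these into positions.

```bash
cat >h.py <<'E'
from rig import manip
import cv2,numpy as np
def ray(cam,u,v,z):
    m=manip.camera_model(cam)
    d=m['attitude']@np.linalg.solve(m['mtx'],[u,v,1]);c=m['xyz']
    return c+d*(z-c[2])/d[2]
def crop(X,Y,f,x0,y0): return (X+.5)/f-.5+x0,(Y+.5)/f-.5+y0
def proj(cam,p):
    m=manip.camera_model(cam);q=m['mtx']@(m['attitude'].T@(np.array(p,float)-m['xyz']));return q[:2]/q[2]
E
python3 - <<'E'
from h import *
np.set_printoptions(precision=1,suppress=True)
f=ray('top',*crop(152,158,8,175,180),101);print('flat top',f)
print('flat side',ray('side',*crop(164,343,6,200,200),101))
o=ray('top',*crop(428,142,8,175,180),89);p=ray('top',*crop(566,132,8,175,180),109);print(o,p,np.linalg.norm((f-o)[:2]),np.linalg.norm((f-p)[:2]))
ms=[ray('top',*crop(X,Y,7,340,160),158) for X,Y in [(322,155),(428,240),(403,378),(277,412),(178,325),(200,200)]]
c=np.mean(ms,0);print('axis',c)
for m in ms: d=(m-c)[:2];print(m,np.hypot(*d),np.degrees(np.arctan2(d[1],d[0])))
l=ray('top',*crop(399,338,7,340,160),198);d=(l-c)[:2];print('loaded',l,np.hypot(*d),np.degrees(np.arctan2(d[1],d[0])))
# opening centre at deck 165
cs=[ray('top',*crop(X,Y,7,340,160),165) for X,Y in [(82,283),(530,283),(305,60),(305,507)]]
print('opening',np.mean(cs,0),np.linalg.norm(cs[0]-cs[1]))
print(proj('side',ms[5]),'pix of place c in side; loaded',proj('side',l))
for n,(u,v) in dict(lid_left=(430,157),lid_r=(500,150),bl=(323,157),fl=(323,245),fr=(430,245)).items(): print(n,ray('top',u,v,165))
print('lid free edge', ray('top',503,195,173+225))
E
```

```text
flat top [555.3 350.4 101. ]
flat side [552.7 349.5 101. ]
[563.3 241.1  89. ] [566.2 184.6 109. ] 109.51932223144982 166.13646303621422
axis [ 552.4 -236.6  158. ]
[ 609.2 -246.2  158. ] 57.64319920633889 -9.549723928869808
[ 572.3 -291.8  158. ] 58.62218021501685 -70.1274325901883
[ 512.1 -280.2  158. ] 59.32891559094519 -132.73286540280895
[ 496.9 -225.6  158. ] 56.5088530373185 168.7288019730076
[ 534.5 -183.1  158. ] 56.50156927049494 108.45520150554981
[ 589.1 -193.   158. ] 57.07466507225054 49.8608217550897
loaded [ 527.4 -267.3  198. ] 39.538000250976765 -129.17180699737136
opening [ 552.8 -236.6  165. ] 193.184948048073
[268.3 130.3] pix of place c in side; loaded [290.7 113. ]
lid_left [ 684.9 -379.9  165. ]
lid_r [ 707.4 -591.8  165. ]
bl [683.2 -54.7 165. ]
fl [415.3 -54.4 165. ]
fr [ 418.  -375.4  165. ]
lid free edge [ 551.  -475.9  398. ]
```

Both views agree on the flat cap to within 3 mm: about (554,350). The rotor mouths fit 60° steps at the 56 mm radius, and the axis matches the opening centre. That puts place_c at about (588.5,-193.5). I'll shut the fingers, rise and travel to the cap.

Emit:
send_rows:
  moves:
    - [0,0,-3,0,0,0]
    - [0,1,-6,0,0,0]
    - [-1,4,-6,0,0,0]
    - [-2,7.5,-6,0,0,0]
    - [-3,11,-6,0,0,0]
  hand: 0

```text
clock: 0.57
eef_pos: [346.6, 525.1, 265.2]
orientation: [[0.394, 0.919, -0.0], [0.919, -0.394, -0.001], [-0.0, 0.0, -1.0]]
contact_force: [-0.5, 0.3, 0.2]
width: 64.1
```

Emit:
send_rows:
  moves:
    - [-1,3.5,0,0,0,0]
    - [-2,7,0,0,0,0]
    - [-3,10.5,0,0,0,0]
    - [-4,14,0,0,0,0]
    - [-5,17,0,0,0,0]

```text
clock: 0.98
eef_pos: [484.6, 410.4, 264.8]
orientation: [[0.395, 0.919, -0.0], [0.919, -0.395, -0.001], [-0.001, 0.0, -1.0]]
contact_force: [-0.2, 0.2, 0.8]
width: 30.9
```

```bash
cat >>h.py <<'E'
def go(t):
    o=manip.get_obs();print(o['clock'],o['eef_pos'],o['width'],o['contact_force'],'z',o['orientation'][:,2],'delta cm tool',np.round(o['orientation'].T@(np.array(t)-o['eef_pos'])/10,2))
E
python3 -c "
from h import *
go([554,350,200])
cv2.imwrite('pics/w1.png',manip.read_camera('wrist')[:,:,::-1]);print(proj('wrist',[554,350,101]))"
```

```text
0.9833 [484.63843361 410.39213198 264.83330779] 30.862741396679 [-0.23008329  0.23707367  0.82467381] z [-3.44297040e-04 -9.89743892e-04 -9.99999451e-01] delta cm tool [-2.8   8.76  6.49]
[238.1644955  238.37416777]
```

View pics/w1.png

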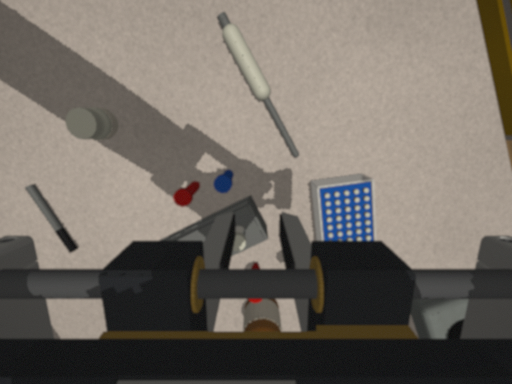

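Emit:
send_rows:
  moves:
    - [-1,3,0,0,0,0]
    - [-2,6,0,0,0,0]
    - [-2.8,8.8,0,0,0,0]
    - [-2.8,8.8,2,0,0,0]
    - [-2.8,8.8,4,0,0,0]

```text
clock: 1.45
eef_pos: [559.8, 345.1, 225.6]
orientation: [[0.401, 0.916, 0.004], [0.916, -0.401, -0.002], [-0.0, 0.005, -1.0]]
contact_force: [-0.8, 0.5, -0.1]
width: 0.4
```

```bash
python3 -c "
from h import *
go([554,350,121])
cv2.imwrite('pics/w2.png',manip.read_camera('wrist')[:,:,::-1]);print(proj('wrist',[554,350,101]))
cv2.imwrite('pics/s2.png',manip.read_camera('side')[:,:,::-1])"
```

```text
1.45 [559.80064029 345.07479776 225.60780886] 0.4289593851300643 [-0.76133177  0.54176034 -0.08268788] z [ 0.004232   -0.00209085 -0.99998886] delta cm tool [ 0.22 -0.78 10.46]
[261.28326075 183.23113906]
```

View pics/w2.png

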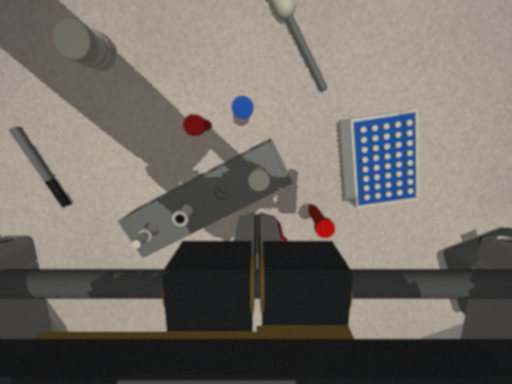

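View pics/s2.png

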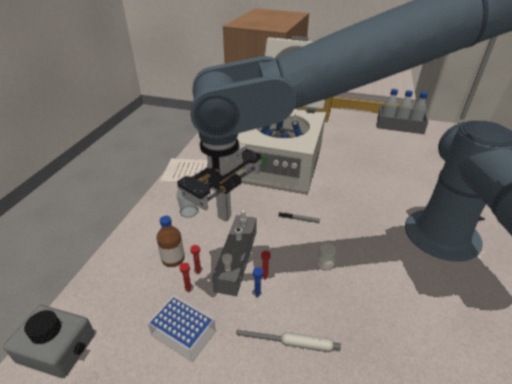

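In the wrist view the cap is at (259,180) against a predicted (261,183), so the estimate holds. I'll descend to it.

Emit:
send_rows:
  moves:
    - [0.2,-0.8,0,0,0,0]
    - [0.2,-0.8,1.5,0,0,0]
    - [0.2,-0.8,3,0,0,0]
    - [0.2,-0.8,4.5,0,0,0]
    - [0.2,-0.8,5,0,0,0]

```text
clock: 1.97
eef_pos: [547.6, 350.2, 169.3]
orientation: [[0.399, 0.917, -0.008], [0.917, -0.399, -0.007], [-0.009, -0.004, -1.0]]
contact_force: [-1.3, -0.1, -0.1]
width: 0.2
```

```bash
python3 -c "
from h import *
go([554,350,121])
cv2.imwrite('pics/w3.png',manip.read_camera('wrist')[:,:,::-1]);print(proj('wrist',[554,350,101]))
go([554,350,121])"
```

```text
1.9667 [547.63588105 350.17319511 169.3434989 ] 0.236526182408677 [-1.29650437 -0.14035017 -0.07456954] z [-0.00768872 -0.00676635 -0.99994755] delta cm tool [0.28 0.61 4.83]
[260.28149167 204.78941375]
2.0167 [547.57936797 350.01108177 169.0660057 ] 0.23823729000250024 [-0.38716496 -0.13432969 -0.08151409] z [-0.00825812 -0.00702428 -0.99994123] delta cm tool [0.3  0.61 4.8 ]
```

View pics/w3.png

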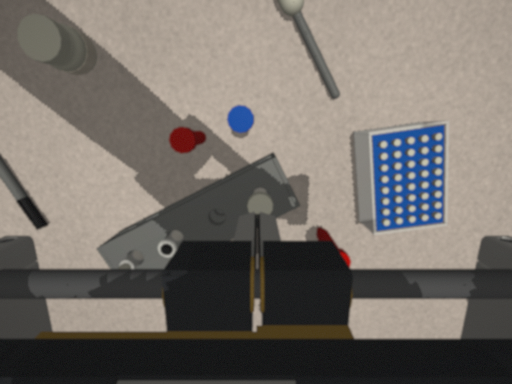

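Cap at (260,203), predicted (260,205). I'll correct the 6 mm offset and the small tilt, settle, then lower the rest of the way.

Emit:
send_rows:
  moves:
    - [0.3,0.6,0,-0.004,0.009,0]
    - [0.3,0.6,1,-0.004,0.009,0]
    - [0.3,0.6,2,-0.004,0.009,0]
    - [0.3,0.6,2.5,-0.004,0.009,0]
    - [0.3,0.6,2.5,-0.004,0.009,0]

```text
clock: 2.43
eef_pos: [553.0, 349.7, 142.0]
orientation: [[0.399, 0.917, -0.004], [0.917, -0.399, -0.002], [-0.003, -0.003, -1.0]]
contact_force: [0.3, 0.5, -1.3]
width: 0.3
```

```bash
python3 -c "
from h import *
go([554,350,121])
manip.read_camera('top')
go([554,350,121])"
```

```text
2.4333 [553.00308325 349.73336706 141.95259178] 0.2637870771175598 [ 0.3195682   0.49069853 -1.2752198 ] z [-0.00408556 -0.00166418 -0.99999027] delta cm tool [0.07 0.09 2.09]
2.4833 [553.47215241 349.90566257 142.87415609] 0.490106814726614 [-0.31960104 -0.26225943 -0.7168676 ] z [-0.00285592 -0.00117184 -0.99999524] delta cm tool [0.03 0.05 2.19]
```

Emit:
send_rows:
  moves:
    - [0,0.05,0.7,0,0,0]
    - [0,0.05,1.4,0,0,0]
    - [0,0.05,2.1,0,0,0]
    - [0,0.05,2.1,0,0,0]
    - [0,0.05,2.1,0,0,0]

```text
clock: 2.9
eef_pos: [553.4, 349.5, 121.0]
orientation: [[0.399, 0.917, -0.004], [0.917, -0.399, -0.002], [-0.003, -0.003, -1.0]]
contact_force: [0.3, -1.0, 0.4]
width: 0.4
```

```bash
python3 -c "
from h import *
go([554,350,121])
cv2.imwrite('pics/s4.png',manip.read_camera('side')[:,:,::-1])
go([554,350,121])"
```

```text
2.9 [553.39545288 349.47075511 120.98516642] 0.3752372865195181 [ 0.31247037 -0.97375652  0.3949799 ] z [-0.0042855  -0.00174581 -0.99998929] delta cm tool [ 0.07  0.03 -0.  ]
2.95 [553.80344391 349.6202088  121.61875576] 0.7293305182700829 [ 0.05971279 -0.57995039  0.12628426] z [-0.00327126 -0.00129659 -0.99999381] delta cm tool [0.04 0.   0.06]
```

View pics/s4.png

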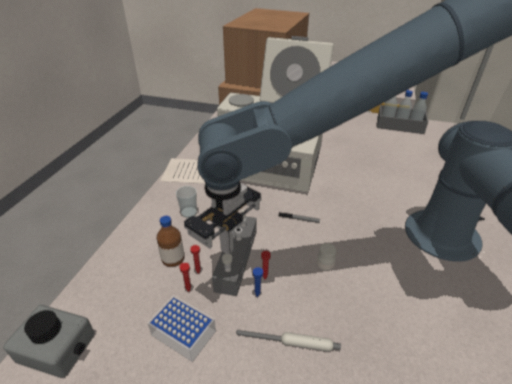

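The side view shows the fingertips just above the white cap at (227,260), with everything undisturbed. I'll hold here for over 2 s (25 rows or more).

Emit:
send_rows:
  moves:
    - [0,0,0,0,0,0]
    - [0,0,0,0,0,0]
    - [0,0,0,0,0,0]
    - [0,0,0,0,0,0]
    - [0,0,0,0,0,0]

```text
clock: 3.37
eef_pos: [553.9, 349.7, 121.8]
orientation: [[0.399, 0.917, -0.003], [0.917, -0.399, -0.001], [-0.002, -0.002, -1.0]]
contact_force: [-0.3, 0.1, -0.1]
width: 0.5
```

Emit:
send_rows:
  moves:
    - [0,0,0,0,0,0]
    - [0,0,0,0,0,0]
    - [0,0,0,0,0,0]
    - [0,0,0,0,0,0]
    - [0,0,0,0,0,0]

```text
clock: 3.78
eef_pos: [553.9, 349.7, 121.8]
orientation: [[0.399, 0.917, -0.003], [0.917, -0.399, -0.001], [-0.002, -0.002, -1.0]]
contact_force: [1.2, 0.2, -0.1]
width: 0.3
```

Emit:
send_rows:
  moves:
    - [0,0,0,0,0,0]
    - [0,0,0,0,0,0]
    - [0,0,0,0,0,0]
    - [0,0,0,0,0,0]
    - [0,0,0,0,0,0]

```text
clock: 4.2
eef_pos: [553.9, 349.7, 121.8]
orientation: [[0.399, 0.917, -0.003], [0.917, -0.399, -0.001], [-0.002, -0.002, -1.0]]
contact_force: [0.1, -0.0, 0.6]
width: 0.3
```

Emit:
send_rows:
  moves:
    - [0,0,0,0,0,0]
    - [0,0,0,0,0,0]
    - [0,0,0,0,0,0]
    - [0,0,0,0,0,0]
    - [0,0,0,0,0,0]

```text
clock: 4.62
eef_pos: [553.9, 349.7, 121.8]
orientation: [[0.399, 0.917, -0.003], [0.917, -0.399, -0.001], [-0.002, -0.002, -1.0]]
contact_force: [0.3, -0.2, 0.0]
width: 0.8
```

Emit:
send_rows:
  moves:
    - [0,0,0,0,0,0]
    - [0,0,0,0,0,0]
    - [0,0,0,0,0,0]
    - [0,0,0,0,0,0]
    - [0,0,0,0,0,0]

```text
clock: 5.03
eef_pos: [553.9, 349.7, 121.9]
orientation: [[0.399, 0.917, -0.003], [0.917, -0.399, -0.001], [-0.002, -0.002, -1.0]]
contact_force: [0.6, 0.6, -0.2]
width: 0.1
```

```bash
python3 -c "
from h import *
go([554,350,121])
go([588.5,-193.5,270])"
```

```text
5.0333 [553.91718183 349.69486405 121.86181587] 0.10447163462069418 [ 0.62894586  0.57557771 -0.17751874] z [-0.00284335 -0.00115128 -0.99999529] delta cm tool [ 0.03 -0.    0.09]
5.0333 [553.91718183 349.69486405 121.86181587] 0.10447163462069418 [ 0.62894586  0.57557771 -0.17751874] z [-0.00284335 -0.00115128 -0.99999529] delta cm tool [-48.47  24.8  -14.76]
```

Held for over 2 s. Now I'll rise and travel across at a safe height.

Emit:
send_rows:
  moves:
    - [0,0,-3,0,0,0]
    - [0,0,-6,0,0,0]
    - [0,0,-9,0,0,0]
    - [0,0,-12,0,0,0]
    - [0,0,-15,0,0,0]

```text
clock: 5.45
eef_pos: [554.1, 349.8, 273.3]
orientation: [[0.399, 0.917, -0.003], [0.917, -0.399, -0.001], [-0.002, -0.002, -1.0]]
contact_force: [-0.1, -0.2, -1.3]
width: 0.2
```

Emit:
send_rows:
  moves:
    - [-2,1,0,0,0,0]
    - [-5,2.5,0,0,0,0]
    - [-8,4,0,0,0,0]
    - [-11,5.5,0,0,0,0]
    - [-14,7,0,0,0,0]

```text
clock: 5.87
eef_pos: [562.3, 192.2, 273.6]
orientation: [[0.398, 0.917, -0.003], [0.917, -0.398, -0.001], [-0.002, -0.002, -1.0]]
contact_force: [-0.7, -0.7, -0.5]
width: 0.0
```

Emit:
send_rows:
  moves:
    - [-3,1.5,0,0,0,0]
    - [-6,3,0,0,0,0]
    - [-9,4.5,0,0,0,0]
    - [-12,6,0,0,0,0]
    - [-15,7.5,0,0,0,0]

```text
clock: 6.28
eef_pos: [571.1, 23.1, 274.0]
orientation: [[0.398, 0.917, -0.002], [0.917, -0.398, -0.001], [-0.002, -0.002, -1.0]]
contact_force: [-0.3, -0.3, 0.8]
width: 0.6
```

```bash
python3 -c "
from h import *
go([588.5,-193.5,270])"
```

```text
6.2833 [571.11327315  23.11717553 273.95844547] 0.6368476932838537 [-0.28337794 -0.26559922  0.80203633] z [-0.00221513 -0.0011872  -0.99999684] delta cm tool [-19.18  10.22   0.42]
```

Emit:
send_rows:
  moves:
    - [-3,1.5,0,0,0,0]
    - [-6,3,0,0,0,0]
    - [-9,3.5,0,0,0,0]
    - [-12,4,0,0,0,0]
    - [-14,4,0,0,0,0]

```text
clock: 6.7
eef_pos: [551.6, -123.8, 274.2]
orientation: [[0.4, 0.917, -0.002], [0.917, -0.4, -0.002], [-0.002, -0.001, -1.0]]
contact_force: [-0.2, -0.1, 0.6]
width: 0.4
```

```bash
python3 -c "
from h import *
manip.read_camera('top')
go([588.5,-193.5,270])
t=manip.read_camera('wrist')
cv2.imwrite('pics/w5.png',t[:,:,::-1]);print(proj('wrist',[588.5,-193.5,158]),proj('wrist',[527.4,-267.3,198]))"
```

```text
6.75 [ 550.63789216 -125.72114277  274.14160624] 0.5286424012067447 [ 0.3253437 -2.0224516  0.3768741] z [-0.00303391 -0.00303212 -0.9999908 ] delta cm tool [-4.68  6.19  0.42]
[215.51789616 238.82267146] [117.61868999 230.54648764]
```

View pics/w5.png

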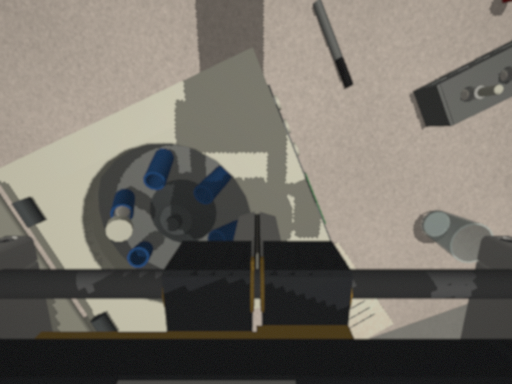

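The wrist view shows the loaded cap at (119,230), predicted (118,231). The sleeve across the nut from it is at about (220,232), near the predicted mouth. Moving above place_c.

Emit:
send_rows:
  moves:
    - [-1.5,2,0,0,0,0]
    - [-3,4,0,0,0,0]
    - [-4.7,6.2,0,0,0,0]
    - [-4.7,6.2,0,0,0,0]
    - [-4.7,6.2,0,0,0,0]

```text
clock: 7.22
eef_pos: [589.6, -191.2, 273.7]
orientation: [[0.402, 0.916, -0.003], [0.916, -0.402, -0.001], [-0.002, -0.002, -1.0]]
contact_force: [-0.5, 0.5, 0.5]
width: 0.2
```

```bash
python3 -c "
from h import *
cv2.imwrite('pics/w6.png',manip.read_camera('wrist')[:,:,::-1])
go([588.5,-193.5,179]);print(manip.get_obs()['orientation'])
print(proj('wrist',[588.5,-193.5,158]),proj('wrist',[527.4,-267.3,198]))"
```

```text
7.2667 [ 589.32431441 -190.52045935  273.89119945] 0.621262370025176 [-0.01460051  0.158009    0.15762464] z [-2.83284521e-03 -6.17053020e-04 -9.99995797e-01] delta cm tool [-0.29  0.07  9.49]
[[ 4.01517318e-01  9.15847049e-01 -2.83284521e-03]
 [ 9.15849848e-01 -4.01520454e-01 -6.17053020e-04]
 [-1.70257148e-03 -2.34670338e-03 -9.99995797e-01]]
[254.37039952 187.98880431] [157.62197232 170.33261757]
```

View pics/w6.png

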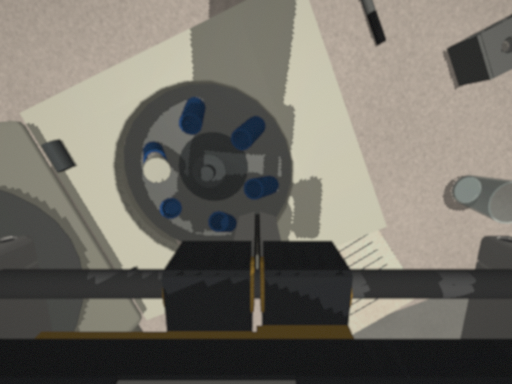

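The mouth of the opposite sleeve shows at (255,187), predicted (254,188). All six places and the loaded cap at (157,170) are visible. Descending.

Emit:
send_rows:
  moves:
    - [-0.3,0.1,1,0,0,0]
    - [-0.3,0.1,2,0,0,0]
    - [-0.3,0.1,3,0,0,0]
    - [-0.3,0.1,4,0,0,0]
    - [-0.3,0.1,5,0,0,0]

```text
clock: 7.68
eef_pos: [588.4, -193.0, 222.2]
orientation: [[0.401, 0.916, -0.004], [0.916, -0.401, 0.0], [-0.002, -0.004, -1.0]]
contact_force: [-0.4, 0.5, -0.4]
width: 0.2
```

```bash
python3 -c "
from h import *
cv2.imwrite('pics/w7.png',manip.read_camera('wrist')[:,:,::-1])
go([588.5,-193.5,179])
print(proj('wrist',[588.5,-193.5,158]))"
```

```text
7.7333 [ 587.39068722 -192.63129541  219.82833779] 0.6135343384967084 [-0.32111523  0.49897285 -0.63893595] z [-0.00721646  0.00182385 -0.9999723 ] delta cm tool [-0.03  0.17  4.08]
[256.60677389 202.15642569]
```

View pics/w7.png

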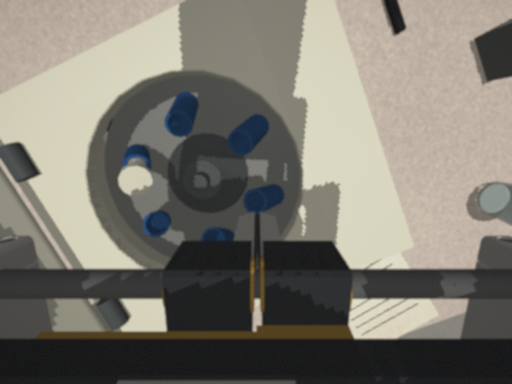

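The mouth is at about (255,201), predicted (257,202). Lowering the last 4 cm.

Emit:
send_rows:
  moves:
    - [0,0.2,0.8,-0.006,0.002,0]
    - [0,0.2,1.7,-0.006,0.002,0]
    - [0,0.2,2.6,-0.006,0.002,0]
    - [0,0.2,3.5,-0.006,0.002,0]
    - [0,0.2,4.0,-0.006,0.002,0]

```text
clock: 8.15
eef_pos: [588.4, -193.1, 178.1]
orientation: [[0.401, 0.916, -0.002], [0.916, -0.401, 0.002], [0.001, -0.003, -1.0]]
contact_force: [-0.2, 0.0, -1.3]
width: 0.6
```

Emit:
send_rows:
  moves:
    - [0,0,0,0,0,0]
    - [0,0,0,0,0,0]
    - [0,0,0,0,0,0]

```text
clock: 8.4
eef_pos: [588.6, -193.3, 178.5]
orientation: [[0.401, 0.916, -0.002], [0.916, -0.401, 0.002], [0.001, -0.002, -1.0]]
contact_force: [0.7, -0.2, 0.6]
width: 0.1
```

```bash
python3 -c "
from h import *
cv2.imwrite('pics/w8.png',manip.read_camera('wrist')[:,:,::-1])
cv2.imwrite('pics/s8.png',manip.read_camera('side')[:,:,::-1])
go([588.5,-193.5,179])
print(proj('wrist',[588.5,-193.5,158]))"
```

```text
8.5 [ 588.78505285 -193.34666795  178.80129731] 0.5202162440279566 [ 0.14061308  0.16567636 -0.7131149 ] z [-0.00137981  0.00149161 -0.99999794] delta cm tool [-0.03 -0.02 -0.02]
[256.51544535 214.15753504]
```

View pics/w8.png

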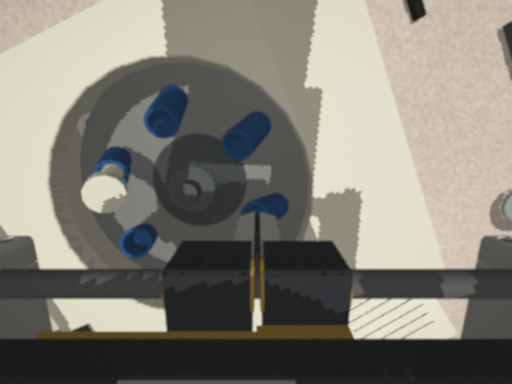

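View pics/s8.png

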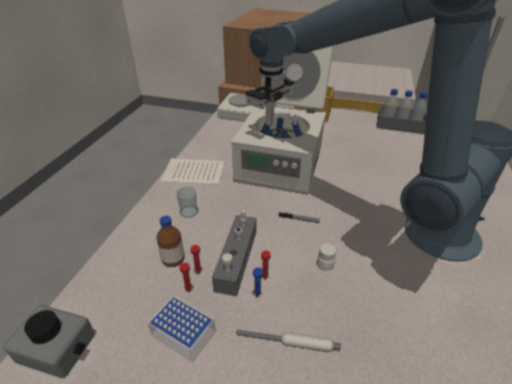

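The fingertips are over the opposite mouth (tip at (257,213) in the wrist view), clear of the lid, and nothing has moved. I'll hold for over 2 s, then rise and draw back.

Emit:
send_rows:
  moves:
    - [0,0,0,0,0,0]
    - [0,0,0,0,0,0]
    - [0,0,0,0,0,0]
    - [0,0,0,0,0,0]
    - [0,0,0,0,0,0]

```text
clock: 8.92
eef_pos: [588.8, -193.3, 178.9]
orientation: [[0.401, 0.916, -0.001], [0.916, -0.401, 0.001], [0.001, -0.002, -1.0]]
contact_force: [0.5, 0.5, -0.7]
width: 0.3
```

Emit:
send_rows:
  moves:
    - [0,0,0,0,0,0]
    - [0,0,0,0,0,0]
    - [0,0,0,0,0,0]
    - [0,0,0,0,0,0]
    - [0,0,0,0,0,0]

```text
clock: 9.33
eef_pos: [588.8, -193.3, 178.9]
orientation: [[0.401, 0.916, -0.001], [0.916, -0.401, 0.001], [0.001, -0.002, -1.0]]
contact_force: [-1.0, 0.9, 0.4]
width: 0.5
```

Emit:
send_rows:
  moves:
    - [0,0,0,0,0,0]
    - [0,0,0,0,0,0]
    - [0,0,0,0,0,0]
    - [0,0,0,0,0,0]
    - [0,0,0,0,0,0]

```text
clock: 9.75
eef_pos: [588.8, -193.3, 178.9]
orientation: [[0.401, 0.916, -0.001], [0.916, -0.401, 0.001], [0.001, -0.002, -1.0]]
contact_force: [-0.6, -0.3, -0.1]
width: 0.3
```

Emit:
send_rows:
  moves:
    - [0,0,0,0,0,0]
    - [0,0,0,0,0,0]
    - [0,0,0,0,0,0]
    - [0,0,0,0,0,0]
    - [0,0,0,0,0,0]

```text
clock: 10.17
eef_pos: [588.8, -193.3, 178.9]
orientation: [[0.401, 0.916, -0.001], [0.916, -0.401, 0.001], [0.001, -0.002, -1.0]]
contact_force: [-0.5, -1.2, -0.2]
width: 0.5
```

Emit:
send_rows:
  moves:
    - [0,0,0,0,0,0]
    - [0,0,0,0,0,0]
    - [0,0,0,0,0,0]
    - [0,0,0,0,0,0]
    - [0,0,0,0,0,0]

```text
clock: 10.58
eef_pos: [588.8, -193.3, 178.9]
orientation: [[0.401, 0.916, -0.001], [0.916, -0.401, 0.001], [0.001, -0.002, -1.0]]
contact_force: [0.3, 0.1, 0.3]
width: 0.4
```

Emit:
send_rows:
  moves:
    - [0,0,-2,0,0,0]
    - [0,0,-5,0,0,0]
    - [0,0,-8,0,0,0]
    - [0,0,-10,0,0,0]
    - [0,0,-12,0,0,0]

```text
clock: 11.0
eef_pos: [589.2, -193.6, 300.9]
orientation: [[0.401, 0.916, 0.0], [0.916, -0.401, 0.001], [0.001, -0.0, -1.0]]
contact_force: [-0.8, 0.4, -0.0]
width: 0.6
```

Emit:
send_rows:
  moves:
    - [2,-1,0,0,0,0]
    - [5,-3,0,0,0,0]
    - [8,-5,0,0,0,0]
    - [11,-7,0,0,0,0]
    - [13,-9,0,0,0,0]

```text
clock: 11.42
eef_pos: [558.6, -36.2, 301.0]
orientation: [[0.4, 0.916, 0.001], [0.916, -0.4, 0.001], [0.001, 0.0, -1.0]]
contact_force: [-0.2, 0.0, -0.0]
width: 0.1
```

Emit:
send_rows:
  moves:
    - [2,-2,0,0,0,0]
    - [3,-3,0,0,0,0]
    - [4,-4,0,0,0,0]
    - [4,-4,0,0,0,0]
    - [4,-4,0,0,0,0]

```text
clock: 11.83
eef_pos: [538.2, 16.1, 301.2]
orientation: [[0.4, 0.916, 0.001], [0.916, -0.4, 0.001], [0.001, 0.001, -1.0]]
contact_force: [-0.4, -0.3, -0.1]
width: 0.3
```

```bash
python3 -c "
from h import *
go([588.5,-193.5,179])
cv2.imwrite('pics/t9.png',manip.read_camera('top')[:,:,::-1])
cv2.imwrite('pics/s9.png',manip.read_camera('side')[:,:,::-1])
print(manip.get_obs()['joint_vel'])
for n in 'ts':
  a=cv2.imread('pics/'+{'t':'top0','s':'side0'}[n]+'.png');b=cv2.imread(f'pics/{n}9.png');cv2.imwrite(f'pics/d{n}.png',np.minimum(255,cv2.absdiff(a,b)*2))
"
```

```text
11.8333 [538.19498311  16.10995164 301.1885731 ] 0.3336476288959094 [-0.39605458 -0.33351765 -0.09729114] z [ 9.72428539e-04  5.08374610e-04 -9.99999398e-01] delta cm tool [-17.21  12.99  12.21]
[-6.71412302e-03  3.78393715e-03 -2.48303839e-04  2.14106519e-03
 -2.52826198e-05  5.12330583e-03]
```

View pics/t9.png

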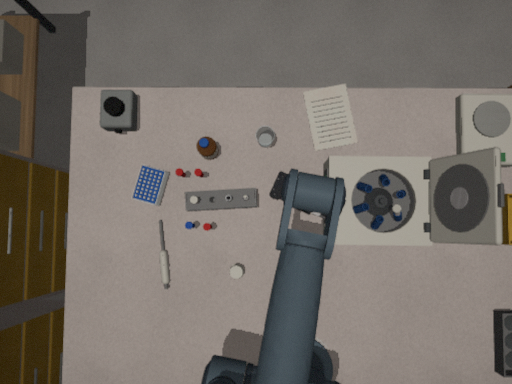

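View pics/ds.png

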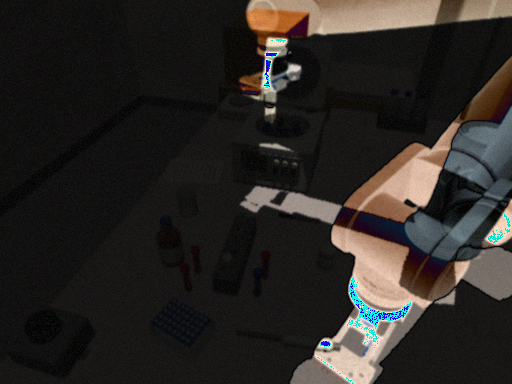

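In the top view, the rack caps (194,200), the loaded cap (397,209) and the lid are where they were at the start. The side-view difference shows only the arm and its shadow. I'm handing in.

```bash
python3 -c "
from rig import manip
print(manip.close_job())"
```

```text
the job is handed in; nothing more can be done
None
```

The demonstration is done and the job is handed in; the system gives no verdict, so the results below are my own checks.

- **Flat-cap rack tube:** with the fingers shut, I came down from above and held for just over 2 s. The fingertips were at (554, 350, 122), about 21 mm above the cap.
- **Opposite rotor place:** I rose, crossed at 270 mm or higher, and came down on the empty place opposite the loaded tube. I held there for just over 2 s with the fingertips at (589, -193, 179), about 21 mm above the mouth.
- **Finish:** I went straight up and drew back to (538, 16, 301), more than 24 cm from both. The job was handed in at about 12 s on the robot's clock.

**Position checks:** For the flat cap, the top and side cameras agreed to within 3 mm. The wrist camera put both targets within 2–3 pixels of where I predicted. The six rotor mouths fitted the 60° spacing and the 56 mm radius to about 3 mm and 3°.

**Last checks:** The final top and side pictures show the tubes, rotor, lid and other objects unmoved. In the side view only the arm and its shadow differ. Contact force readings stayed around noise level, at most about 2 N, with no sign of a touch.

One small disagreement: during travel the arm drifted up to about 8 mm from the commanded point, and I corrected that before each final descent.

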